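# Free the hooked cover from a brush washer's inner strainer

### The job

Take the blue cover off the brush washer without pulling the inner strainer, which is hooked inside it, out of the square wooden holder: raise the cover only a few millimetres and turn it until you feel the strainer's weight let go, then lift it straight off. Set the cover down gently, mouth down, in the middle of the round cork mat and let go of it. The strainer stays seated in its holder, and the jars, the ink pot and the eraser stay where they are.

Things in the scene. Friction and masses are not known exactly. Their poses are not given: they have to be found in the camera images.
- cover_grip (a point): Point in the pale wooden grip bar (44 mm along x, 16 mm along y, 40 mm high) on top of the brush washer's blue cover, a cup standing mouth down, 68 mm outside diameter, 64 mm high, 0.2 kg. On the cover's axis, 14 mm below the bar's top, 26 mm above the cover's flat top, 90 mm above its rim; z up. Pinch the bar across its 16 mm.
- cover_rim (a point): Centre of the cover's lower rim (mouth, 59 mm inner diameter), z up. Hidden inside, three ribs hook under the strainer's three lugs after 3 mm of free rise; raised further, the cover drags the strainer along. Turned so that the lugs face the gaps between the ribs (within about 8 degrees), it comes off straight up; it must rise 60 mm to clear.
- cover_top (a point): Centre of the cover's flat top, 64 mm above its rim. The freeing angle is in no pose or picture: it differs each time, is never the starting angle, but lies 22 to 98 degrees from it in either turning sense. Turning slowly with the cover raised 5 to 8 mm, the strainer hanging on it, shows it: the load on the hand drops by the strainer's weight.
- strainer_foot (a point): Inner strainer, hidden under the cover but for its square dark steel foot, 72 x 72 x 14 mm; above it a copper tube, 36 mm diameter, and a brass head with three lugs; 70 mm high in all, 0.4 to 0.65 kg, loose. This point: middle of the foot, 7 mm above its underside; x, y along its sides.
- holder_floor (a point): Centre of the inner floor, 5 mm above the bench, of a fixed square wooden holder: 85 mm outside, 75 mm inside, 15 mm deep; x, y along its sides. The strainer's foot stands on this floor and cannot turn in the holder. Seated, the strainer_foot point is 7 mm and the cover's rim 14 mm above it.
- mat_top (a point): Fixed round cork mat, 116 mm diameter, 6 mm thick; this point is at the centre of its top face.
- pigment_jar: Bystander: glass jar with black lid, 59 mm diameter, 95 mm high; origin at the centre of its underside.
- ink_pot: Bystander: round glass ink pot with yellow lid, 52 mm diameter, 40 mm high; origin at the centre of its underside.
- small_jar: Bystander: small glass jar with yellow lid, 36 mm diameter, 48 mm high; origin at the centre of its underside.
- eraser: Bystander: blue and white eraser 18 x 38 x 11 mm lying on the bench; origin at the centre of its underside.

How it is judged:
On the way:
1. the cover is lifted clear of the strainer (rim more than 75 mm above the strainer's foot point) while the strainer is seated in its holder (z of cover_rim in the frame of strainer_foot above 0.075 m and z of strainer_foot in the frame of holder_floor below 0.011 m), for 0.1 s.
At the end, for the whole second after the job is handed in: The cover stands mouth down on the cork mat, released and at rest, its axis within 25 mm of the mat's centre and within 0.1 rad of vertical; the strainer stands seated in the holder (within 4 mm of the floor and 6 mm of its centre, level within 0.08 rad) (horizontal distance between cover_rim and mat_top below 0.025 m and z of cover_rim in the frame of mat_top between -0.004 and 0.004 m and z of cover_grip in the frame of cover_rim above 0.08 m and z of cover_grip in the frame of mat_top above 0.08 m and angle between cover_rim's own z axis and vertical below 0.1 rad and linear speed of cover below 0.02 m/s and horizontal distance between strainer_foot and holder_floor below 0.006 m and z of strainer_foot in the frame of holder_floor below 0.011 m and angle between strainer_foot's own z axis and vertical below 0.08 rad); the robot touches nothing.
It fails at once if the strainer is pulled out of its holder (raised more than 15 mm) (z of strainer_foot in the frame of holder_floor above 0.022 m).
It fails at once if a bystander is moved more than 30 mm (distance of any of pigment_jar, ink_pot, small_jar, eraser from where it was at the start of the episode above 0.03 m).
It fails at once if the cover is dropped or slammed onto the mat (faster than 0.4 m/s within 20 mm of its top) (horizontal distance between cover_rim and mat_top below 0.06 m and z of cover_rim in the frame of mat_top below 0.02 m and linear speed of cover above 0.4 m/s).
It also fails if it takes over 51 s, if anything falls off the work surface, if the arm or the gripper's body presses on something with over 40 N, if the wrist force passes 120 N, or if a joint passes its speed limit or range.

### The arm

A 7-joint arm with a two-finger parallel gripper is mounted at the origin on a cart in front of the work surface, level with it; the furniture and walls round the work are solid. World frame = base frame: x ahead of the robot, y to its left, z up, the work surface at z = 0. Lengths are in m, angles in rad, forces in N, time in s.
With the tool pointing down it reaches from about 0.4 to 0.85 m from the base axis. Payload 6.9 kg.
Tool frame: the origin (TCP) lies at the very end of the fingers, on their centre line; the grasp point (between the pads) lies r.hold_point_z behind it (r.hold_point_z is the distance from the TCP to the grasp point, in m); z points along the fingers, y is the direction in which the jaws open and shut (so a half turn about z gives the same grasp; the last joint's range is limited). The gripper opens to 85 mm and grips with 20 to 120 N. Pads are 22 mm wide; open, the fingers measure 114 mm over their backs; the gripper's body (76 mm by 85 mm) begins 54 mm behind the grasp point. The pads swing forward as they close: fully open they stand 13 mm farther back than shut.
Start: joints at [1.433, 0.507, -0.238, 1.5, 0.126, 1.149, -0.155], TCP at [0.151, -0.607, 0.231] pointing down, gripper open.
Joint ranges: [-3.08, 3.08], [-0.24, 2.05], [-1.43, 1.35], [0, 2.5], [-1.52, 4.66], [0.17, 1.96], [-2.89, 2.89]. Speed limits (rad/s): [2.39, 2.39, 3.14, 3.14, 3.14, 3.14, 3.14].

### API

Orientations are given as a unit quaternion [x, y, z, w].
In Python, from bench import r gives the robot as it stands.
- The arm moves only by the shell command python3 -m inch 'ROWS' [OPENING] [FORCE]. ROWS is text: rows parted by semicolons, each of 4 numbers parted by spaces: the shift along the world's x, y, z in m, then the turn about the world's z in degrees. A call has 1 to 5 rows; each row is the pose to reach, as a shift and turn from the pose commanded when the call began; what a row does not reach only later rows make up. A row lasts 1/12 s, in which the tool goes at most 41.7 mm and 7.16 degrees, less where a joint would pass 70% of its speed; a pose out of reach is approached as far as the arm can. A call with a gripper value outside its range is refused whole. OPENING is the opening, from 0 (shut) to 1 (fully open), set as the call begins (- or left out, the last holds). The fingers move at their own pace and stop on an object; FORCE is the grip in N (left out, the last holds). Time passes only in rows, so rows that repeat a pose let the fingers close. It gives the time, the measured TCP pose, the force and the opening at its end, in the units of the state.
- r.state(): the state, without advancing time (a new reading comes with each control period).
- r.camera(name): name is "scene" or "top" or "wrist"; returns a dict with "image" (400x640x3 uint8, red, green, blue), "mtx" (3x3 intrinsics, pixels), "R" (3x3) and "t" (3): a world point X has camera coordinates R X + t. Camera axes: x right, y down, z forward; pixel columns grow to the right and rows downward; lengths in m; the calibration is good to about 2 mm. A picture is of the moment at which its call begins. There is no depth.
- r.hand_in(): hands the job in, once; it reports no verdict.
The state is a dict: "time_s": time; "joint_pos": joint angles; "joint_vel": joint speeds; "joint_efforts": joint torques, N m; "eef_pos": TCP position; "eef_rot": TCP orientation; "ft_force": force on the tool from outside, world axes, zero at the start; "moment": the same for the moment, N m; "gripper_width": finger opening in m.
Only numpy, scipy, OpenCV 4.12 (cv2) and the standard library are available. Lean on these libraries where they do the work, as an engineer would, in place of code of your own. Each camera call takes 0.05 s, during which the arm holds its last target. There are 200 camera calls.

## Working session

There is one attempt and no reset: what is moved stays moved. The work goes in short steps, Python scripts to look and compute and a shell command to move; the robot and the scene stay as the last step left them, time stands still between calls to the robot, and variables do not carry over. Pictures are saved under pics/ and viewed, about 8 in all and at most 12, crops included, and the job is handed in when it is done.

```bash
mkdir -p pics; ls; python3 - <<'E'
from bench import r
import cv2,numpy as np
for n in("scene","top"):
    c=r.camera(n);cv2.imwrite(f"pics/{n}0.png",c["image"][:,:,::-1]);np.savez(f"{n}0.npz",**c)
    print(n,c["mtx"].tolist(),(-c["R"].T@c["t"]).round(3),c["R"].round(3).tolist())
s=r.state();print(s,r.hold_point_z)
E
```

```text
pics
scene [[460.7086746406443, 0.0, 315.4229919884589], [0.0, 460.7086746406443, 202.01325255036926], [0.0, 0.0, 1.0]] [0.155 0.473 0.463] [[-0.859, -0.512, 0.011], [-0.235, 0.375, -0.897], [0.455, -0.773, -0.443]]
top [[469.1247377039893, 0.0, 322.88072529121297], [0.0, 469.1247377039893, 195.55063998733542], [0.0, 0.0, 1.0]] [ 0.461 -0.198  1.106] [[-0.001, -1.0, 0.004], [-0.993, 0.0, -0.115], [0.115, -0.004, -0.993]]
{'time_s': 0.1, 'joint_pos': array([ 1.43251011,  0.50824057, -0.23748137,  1.50100252,  0.12571659,
        1.14890834, -0.15481932]), 'joint_vel': array([-0.00266531, -0.00274813, -0.0002896 , -0.00252989,  0.00107437,
        0.00116161,  0.00047272]), 'joint_efforts': array([-5.63061374e-03, -6.21835828e+01, -2.19520278e+00, -2.50200874e+01,
        1.24147563e-02,  7.80036324e-03,  8.17702812e-06]), 'eef_pos': array([ 0.15065299, -0.6061214 ,  0.23053354]), 'eef_rot': array([ 9.92582845e-01,  1.21567589e-01, -1.29193557e-04, -7.75467062e-04]), 'ft_force': array([ 0.05843968, -0.82630807,  0.09187409]), 'moment': array([ 0.01757759, -0.05040402,  0.03403851]), 'gripper_width': 0.08548272481107544} 0.0187
```

View pics/top0.png

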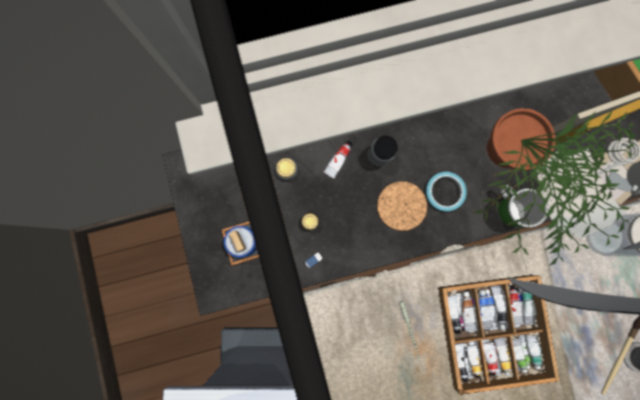

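View pics/scene0.png

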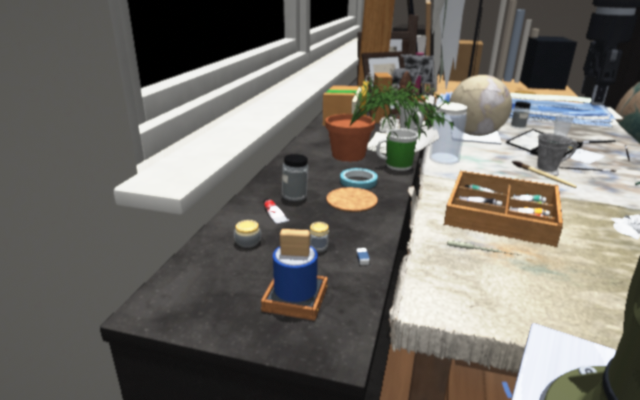

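The top view shows the washer at about (239,241), with its grip bar slightly tilted. The mat is at (402,205), the small jar at (310,221), the ink pot at (287,168), the eraser at (314,260) and the pigment jar at (383,150). The scene view shows the cover at (296,270) and the bar at (295,243).

```bash
cat > h.py <<'E'
import numpy as np,cv2
def ray(c,uv,z):
    d=c["R"].T@np.linalg.inv(c["mtx"])@np.array([*uv,1.]); o=-c["R"].T@c["t"]
    return o+d*(z-o[2])/d[2]
E
python3 - <<'E'
from h import *
c=dict(np.load("top0.npz"));im=c["image"]
hsv=cv2.cvtColor(im,cv2.COLOR_RGB2HSV)
for p in [(239,241),(402,205),(228,226),(236,236)]:print(p,hsv[p[1],p[0]],im[p[1],p[0]])
def comp(m,box,z,name):
    x0,y0,x1,y1=box;k=np.zeros(m.shape,np.uint8);k[y0:y1,x0:x1]=m[y0:y1,x0:x1]
    cs,_=cv2.findContours(k,cv2.RETR_EXTERNAL,cv2.CHAIN_APPROX_NONE);q=max(cs,key=cv2.contourArea)
    rr=cv2.minAreaRect(q);w=[ray(c,p,z)[:2] for p in cv2.boxPoints(rr)]
    print(name,rr,ray(c,rr[0],z).round(4),[ (np.linalg.norm(w[i+1]-w[i]).round(4),np.degrees(np.arctan2(*(w[i+1]-w[i])[::-1])).round(1)) for i in (0,1)])
H,S,V=hsv[...,0],hsv[...,1],hsv[...,2]
comp(((H<25)&(S>70)&(V>90)).astype(np.uint8),(370,175,435,235),.006,"mat")
comp(((H<28)&(S>40)&(V>120)).astype(np.uint8),(226,226,253,258),.123,"bar")
comp(((H>100)&(H<130)&(S>80)).astype(np.uint8),(215,215,262,265),.06,"blue")
comp(((H<25)&(S>70)&(V>60)).astype(np.uint8),(215,215,262,268),.02,"holder")
for n,p,z in [("small",(310,221),.048),("ink",(287,168),.04),("eraser",(314,260),.011),("pig",(384,148),.095),("ring",(446,191),.0)]:print(n,ray(c,p,z).round(3))
cv2.imwrite("pics/c1.png",cv2.resize(im[200:280,200:340,::-1],None,fx=5,fy=5,interpolation=cv2.INTER_CUBIC))
E
```

```text
(239, 241) [ 17  93 203] [203 171 129]
(402, 205) [ 14 114 219] [219 168 121]
(228, 226) [13 68 79] [79 67 58]
(236, 236) [ 17  93 216] [216 182 137]
mat ((402.0, 205.5), (49.0, 50.0), 90.0) [ 0.5647 -0.3889  0.006 ] [(np.float64(0.1186), np.float64(-90.0)), (np.float64(0.116), np.float64(178.5))]
bar ((236.36582946777344, 240.7926788330078), (20.603696823120117, 8.52085018157959), 65.224853515625) [ 0.48   -0.0216  0.123 ] [(np.float64(0.0176), np.float64(-65.1)), (np.float64(0.0432), np.float64(-154.3))]
blue ((238.910888671875, 247.89109802246094), (33.433250427246094, 18.90570831298828), 5.710593223571777) [ 0.4655 -0.0162  0.06  ] [(np.float64(0.0415), np.float64(-4.4)), (np.float64(0.0743), np.float64(-95.7))]
holder ((236.75343322753906, 240.65753173828125), (19.697019577026367, 7.945016384124756), 65.55604553222656) [ 0.4822 -0.004   0.02  ] [(np.float64(0.0182), np.float64(-65.4)), (np.float64(0.0456), np.float64(-154.6))]
small [ 0.526 -0.173  0.048]
ink [ 0.648 -0.12   0.04 ]
eraser [ 0.438 -0.182  0.011]
pig [ 0.683 -0.336  0.095]
ring [ 0.6   -0.495  0.   ]
```

View pics/c1.png

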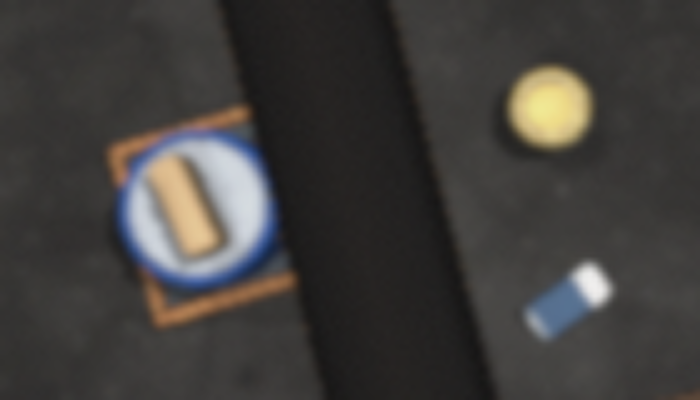

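The bar's long axis lies about 25° from x, centred near (0.480, -0.022), with the mat at (0.565, -0.389). I'll move to above the washer.

```bash
python3 -m inch '0.33 0.585 0 11;0.33 0.585 0 11;0.33 0.585 0 11;0.33 0.585 0 11;0.33 0.585 0 11'; python3 -m inch '0.227 0.404 0 0;0.227 0.404 0 0;0.227 0.404 0 0;0.227 0.404 0 0;0.227 0.404 0 0'
```

```text
time_s: 0.52
eef_pos: [0.2535, -0.4231, 0.2309]
eef_rot: [0.976, 0.216, -0.0, -0.0]
ft_force: [1.2, 0.4, 0.7]
gripper_width: 0.0853
time_s: 0.93
eef_pos: [0.3556, -0.2415, 0.2313]
eef_rot: [0.976, 0.216, -0.0, 0.0]
ft_force: [1.0, -1.1, 0.5]
gripper_width: 0.0859
```

```bash
python3 -m inch '0.119 0.211 0.01 0;0.119 0.211 0.01 0;0.119 0.211 0.01 0;0.119 0.211 0.01 0;0.119 0.211 0.01 0'; python3 -m inch '0 0.01 0 0;0 0.012 0 0;0 0.012 0 0;0 0.012 0 0';python3 - <<'E'
from bench import r
import cv2,numpy as np
for n in("wrist","top"):
    c=r.camera(n);cv2.imwrite(f"pics/{n}1.png",c["image"][:,:,::-1]);np.savez(f"{n}1.npz",**c)
s=r.state();print(s["time_s"],s["joint_pos"].round(2),s["eef_pos"])
E
```

```text
time_s: 1.35
eef_pos: [0.4578, -0.0603, 0.2399]
eef_rot: [0.976, 0.216, -0.0, 0.0]
ft_force: [0.2, -1.0, 0.4]
gripper_width: 0.0855
time_s: 1.68
eef_pos: [0.4568, -0.0515, 0.2395]
eef_rot: [0.976, 0.216, -0.001, 0.0]
ft_force: [-0.9, -0.5, -0.5]
gripper_width: 0.0855
1.7833 [ 0.49  0.27 -0.55  1.9   0.17  1.02 -1.27] [ 0.45692171 -0.05190151  0.2396815 ]
```

View pics/wrist1.png

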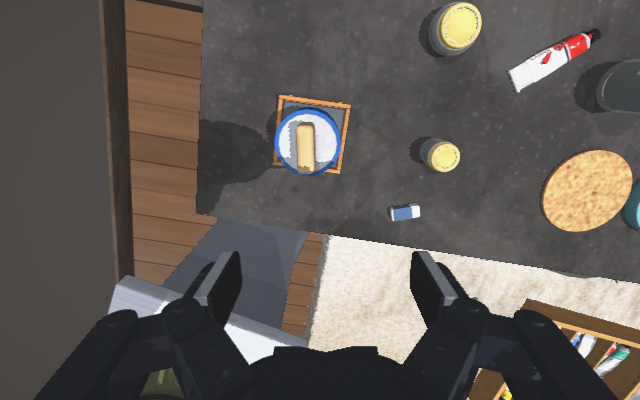

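The wrist view shows the bar at about (306,147), on the white disc at (307,140). The holder corners are at (279,96), (350,104), (341,173) and (274,165).

```bash
python3 - <<'E'
from h import *
c=dict(np.load("wrist1.npz"));im=c["image"];hsv=cv2.cvtColor(im,cv2.COLOR_RGB2HSV)
H,S,V=[hsv[...,i].astype(int) for i in range(3)]
print((-c["R"].T@c["t"]).round(3))
def big(m,box):
    x0,y0,x1,y1=box;k=np.zeros(m.shape,np.uint8);k[y0:y1,x0:x1]=m[y0:y1,x0:x1]
    cs,_=cv2.findContours(k,cv2.RETR_EXTERNAL,cv2.CHAIN_APPROX_NONE);return max(cs,key=cv2.contourArea)
b=(270,104,345,180)
for v in (60,120,190,215):
    q=big((H<28)&(S>50)&(V>v),(288,112,325,180)); rr=cv2.minAreaRect(q); w=np.array([ray(c,p,.123)[:2] for p in cv2.boxPoints(rr)])
    e=[w[1]-w[0],w[2]-w[1]];print("bar",v,np.round(rr[0],1),w.mean(0).round(4),[(round(np.hypot(*x),4),round(np.degrees(np.arctan2(x[1],x[0])),1)) for x in e])
q=big((H>95)&(H<130)&(S>120),b);e=cv2.fitEllipse(cv2.convexHull(q));print("blue",e,ray(c,e[0],.083).round(4))
hc=[ray(c,p,.02)[:2] for p in [(279,96),(350,104),(341,173),(274,165)]];print(np.round(hc,4),np.mean(hc,0))
for r_ in range(116,176,4): print(r_,V[r_,290:324:3],)
q=big((H<25)&(S>70)&(V>90),(535,140,640,240));e=cv2.fitEllipse(q);print("mat",ray(c,e[0],.006),e)
E
```

```text
[ 0.531 -0.017  0.382]
bar 60 [305.3 147.5] [ 0.4837 -0.0196] [(np.float64(0.0158), np.float64(-63.2)), (np.float64(0.0451), np.float64(-153.8))]
bar 120 [305.3 149. ] [ 0.4826 -0.0201] [(np.float64(0.0159), np.float64(-63.2)), (np.float64(0.0426), np.float64(-153.8))]
bar 190 [305.  148.1] [ 0.4833 -0.0195] [(np.float64(0.0138), np.float64(-62.0)), (np.float64(0.0393), np.float64(-152.7))]
bar 215 [305.1 148.1] [ 0.4833 -0.0196] [(np.float64(0.013), np.float64(-62.9)), (np.float64(0.0391), np.float64(-153.7))]
blue ((307.4095153808594, 141.07257080078125), (66.01001739501953, 68.54488372802734), 176.03968811035156) [ 0.4839 -0.019   0.083 ]
[[ 0.5077  0.0316]
 [ 0.5345 -0.0473]
 [ 0.4551 -0.0741]
 [ 0.429   0.0065]] [ 0.48159113 -0.02081727]
116 [228 228 228 244 244 244 238 238 238 222 214 220]
120 [243 244 213 239 244 238 238 239 239 239 240 239]
124 [175 174 174 113 115 114 115 117 202 239 239 239]
128 [175 176 176 238 243 240 236 222 141 240 240 240]
132 [174 174 179 239 238 240 243 232 135 240 240 240]
136 [173 173 156 231 237 240 243 233 133 222 239 239]
140 [175 175 144 227 237 241 243 235 130 223 239 240]
144 [173 172 147 226 238 241 243 236 130 223 239 239]
148 [171 171 151 226 238 241 243 237 130 222 238 238]
152 [237 173 145 223 239 242 244 238 135 228 239 239]
156 [238 178 160 222 240 242 243 239 145 222 238 244]
160 [172 173 159 220 240 242 243 240 152 226 244 244]
164 [173 172 161 220 241 242 244 241 166 138 171 171]
168 [149 137 160 147 158 159 161 242 178 140 167 148]
172 [ 88 110 151 156 139 137 139 151 120 121 147 109]
mat [ 0.56915344 -0.38437745  0.006     ] ((586.5603637695312, 190.20855712890625), (73.38697814941406, 96.75593566894531), 55.82709503173828)
```

```bash
python3 -m inch '0.026 0.032 0 1.5;0.026 0.032 -0.04 1.5;0.026 0.032 -0.08 1.5;0.026 0.032 -0.12 1.5;0.026 0.032 -0.135 1.5'; python3 -m inch '0 0 -0.005 0;0 0 -0.01 0;0 0 -0.014 0;0 0 -0.014 0;0 0 -0.014 0'
```

```text
time_s: 2.2
eef_pos: [0.4807, -0.0199, 0.1006]
eef_rot: [0.974, 0.228, -0.003, -0.001]
ft_force: [0.2, -0.4, -0.2]
gripper_width: 0.085
time_s: 2.62
eef_pos: [0.4842, -0.0184, 0.0919]
eef_rot: [0.974, 0.229, 0.001, 0.0]
ft_force: [0.1, 0.6, 0.3]
gripper_width: 0.0855
```

```bash
python3 -m inch '0 0 -0.001 0;0 0 -0.001 0;0 0 -0.001 0;0 0 -0.001 0;0 0 -0.001 0' 0 50;python3 -m inch '0 0 0 0;0 0 0 0;0 0 0 0;0 0 0 0;0 0 0 0'; python3 -c "
from bench import r
import cv2
c=r.camera('wrist');cv2.imwrite('pics/w2.png',c['image'][:,:,::-1]);s=r.state();print(s['ft_force'],s['moment'],s['eef_pos'],s['joint_pos'])"
```

```text
time_s: 3.03
eef_pos: [0.4836, -0.0181, 0.0901]
eef_rot: [0.973, 0.229, 0.0, 0.0]
ft_force: [0.4, -0.1, -0.5]
gripper_width: 0.0253
time_s: 3.45
eef_pos: [0.4836, -0.0182, 0.09]
eef_rot: [0.973, 0.229, 0.0, 0.0]
ft_force: [0.4, -0.0, 2.8]
gripper_width: 0.0157
[-1.04249001 -0.75737465  1.74522586] [-0.00337254  0.0394883   0.04073751] [ 0.48364188 -0.01816188  0.0899596 ] [ 0.31789961  0.4990061  -0.47808217  2.04751799  0.36006542  0.67519406
 -1.50379022]
```

View pics/w2.png

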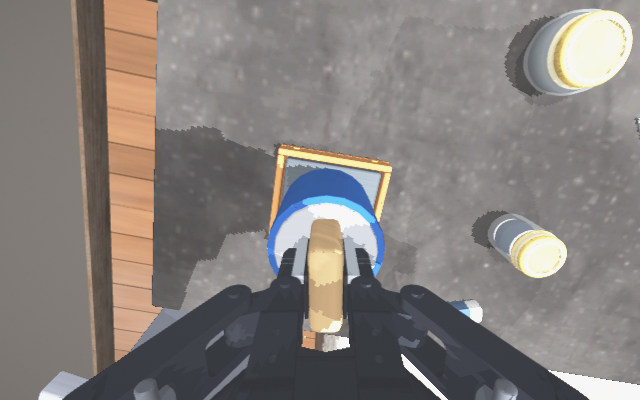

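The wrist view shows the bar held squarely between the pads at (327,275). I'll raise it 6.5 mm and read the load.

```bash
python3 -m inch '0 0 0.002 0;0 0 0.004 0;0 0 0.0065 0;0 0 0.0065 0;0 0 0.0065 0' - 60;python3 -m inch '0 0 0 0;0 0 0 0;0 0 0 0'; python3 -m inch '0 0 0 0;0 0 0 0'
```

```text
time_s: 3.92
eef_pos: [0.4831, -0.0182, 0.0961]
eef_rot: [0.973, 0.229, -0.0, -0.0]
ft_force: [-1.2, -0.8, -7.6]
gripper_width: 0.0153
time_s: 4.17
eef_pos: [0.4834, -0.0181, 0.0962]
eef_rot: [0.973, 0.229, -0.0, -0.0]
ft_force: [-0.2, 0.2, -7.6]
gripper_width: 0.0152
time_s: 4.33
eef_pos: [0.4835, -0.0181, 0.0963]
eef_rot: [0.973, 0.229, -0.0, -0.0]
ft_force: [0.1, 0.3, -8.1]
gripper_width: 0.0153
```

```bash
for i in 1; do :; done; python3 -m inch '0 0 0 -2;0 0 0 -4;0 0 0 -6;0 0 0 -8;0 0 0 -8'; python3 -m inch '0 0 0 -2;0 0 0 -4;0 0 0 -6;0 0 0 -8;0 0 0 -8';python3 -m inch '0 0 0 -2;0 0 0 -4;0 0 0 -6;0 0 0 -8;0 0 0 -8'
```

```text
time_s: 4.75
eef_pos: [0.4834, -0.0181, 0.0964]
eef_rot: [0.987, 0.16, -0.0, 0.0]
ft_force: [0.2, -0.1, -7.1]
gripper_width: 0.0151
time_s: 5.17
eef_pos: [0.4835, -0.0181, 0.0964]
eef_rot: [0.996, 0.091, 0.0, 0.0]
ft_force: [1.1, -0.1, -6.7]
gripper_width: 0.0153
time_s: 5.58
eef_pos: [0.4836, -0.0181, 0.0964]
eef_rot: [1.0, 0.022, 0.0, 0.0]
ft_force: [0.3, -0.1, -6.7]
gripper_width: 0.0152
```

Load is about 7–8 N, so the strainer is hanging on the cover. I'll keep turning negative.

```bash
python3 -m inch '0 0 0 -3;0 0 0 -5;0 0 0 -5'; python3 -m inch '0 0 0 -3;0 0 0 -5;0 0 0 -5'; python3 -m inch '0 0 0 -3;0 0 0 -5;0 0 0 -5' ; python3 -m inch '0 0 0 -3;0 0 0 -5;0 0 0 -5'
```

```text
time_s: 5.83
eef_pos: [0.4838, -0.0182, 0.0964]
eef_rot: [1.0, -0.022, 0.0, 0.0]
ft_force: [1.0, -1.0, -6.0]
gripper_width: 0.0154
time_s: 6.08
eef_pos: [0.4837, -0.0181, 0.0965]
eef_rot: [0.998, -0.065, 0.0, 0.0]
ft_force: [0.5, -0.3, -7.0]
gripper_width: 0.0151
time_s: 6.33
eef_pos: [0.4839, -0.0181, 0.0966]
eef_rot: [0.994, -0.108, 0.0, -0.0]
ft_force: [0.6, -1.9, -2.1]
gripper_width: 0.0153
time_s: 6.58
eef_pos: [0.4841, -0.0182, 0.0968]
eef_rot: [0.988, -0.152, 0.001, 0.0]
ft_force: [1.0, -0.3, -1.9]
gripper_width: 0.015
```

The load dropped to about 2 N between -34° and -39°. I'm now at -44°, roughly mid-window, so I'll lift slowly and check the force.

```bash
python3 -m inch '0 0 0.001 -1;0 0 0.002 -1;0 0 0.003 -1;0 0 0.003 -1'; python3 -m inch '0 0 0.002 0;0 0 0.004 0;0 0 0.004 0;0 0 0.004 0'
```

```text
time_s: 6.92
eef_pos: [0.4835, -0.0182, 0.0996]
eef_rot: [0.987, -0.161, 0.0, 0.0]
ft_force: [0.5, -2.1, -2.0]
gripper_width: 0.0153
time_s: 7.25
eef_pos: [0.4836, -0.0182, 0.1036]
eef_rot: [0.987, -0.161, 0.0, 0.0]
ft_force: [0.1, -1.3, -1.7]
gripper_width: 0.0151
```

```bash
python3 -m inch '0 0 0.008 0;0 0 0.016 0;0 0 0.024 0;0 0 0.032 0;0 0 0.032 0'; python3 -m inch '0 0 0.012 0;0 0 0.024 0;0 0 0.036 0;0 0 0.048 0;0 0 0.06 0'; python3 -m inch '0 0 0.015 0;0 0 0.015 0;0 0 0.015 0'; python3 - <<'E'
from bench import r
import cv2,numpy as np
for n in("scene","top"):
    c=r.camera(n);cv2.imwrite(f"pics/{n}3.png",c["image"][:,:,::-1]);np.savez(f"{n}3.npz",**c)
E
```

```text
time_s: 7.67
eef_pos: [0.4845, -0.0181, 0.1374]
eef_rot: [0.987, -0.161, 0.002, -0.0]
ft_force: [0.3, -0.7, -0.9]
gripper_width: 0.0154
time_s: 8.08
eef_pos: [0.4835, -0.0177, 0.1962]
eef_rot: [0.987, -0.161, 0.0, -0.0]
ft_force: [0.2, -0.9, -1.3]
gripper_width: 0.0151
time_s: 8.33
eef_pos: [0.4839, -0.0178, 0.2108]
eef_rot: [0.987, -0.161, 0.001, -0.0]
ft_force: [-0.8, 0.3, -1.6]
gripper_width: 0.0154
```

View pics/scene3.png

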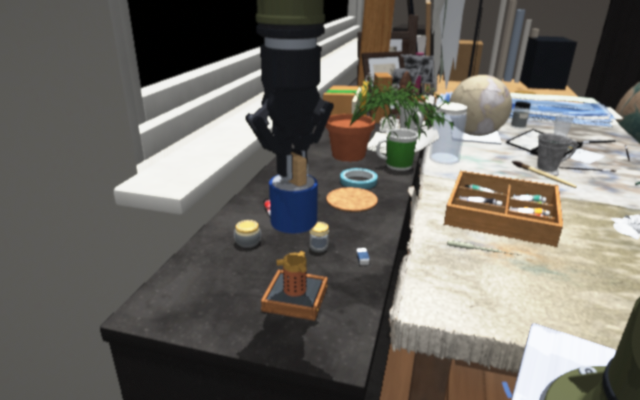

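The strainer stands seated at (294,285) and the cover hangs clear at (294,205). I'll carry it to the mat.

```bash
python3 -m inch '0.008 -0.037 0 0;0.016 -0.074 0 0;0.025 -0.111 0 0;0.033 -0.148 0 0;0.042 -0.184 0 0'; python3 -m inch '0.008 -0.037 0 0;0.016 -0.074 0 0;0.025 -0.111 0 0;0.033 -0.148 0 0;0.041 -0.184 0 0'; python3 -m inch '0 0 0 0;0 0 -0.02 0;0 0 -0.05 0;0 0 -0.07 0;0 0 -0.08 0'; python3 -m inch '0 0 0 0;0 0 0 0;0 0 0 0'; python3 - <<'E'
from bench import r
import cv2,numpy as np
for n in("wrist","scene"):
    c=r.camera(n);cv2.imwrite(f"pics/{n}4.png",c["image"][:,:,::-1]);np.savez(f"{n}4.npz",**c)
E
```

```text
time_s: 8.85
eef_pos: [0.525, -0.2039, 0.2091]
eef_rot: [0.987, -0.161, -0.001, -0.0]
ft_force: [0.7, -0.1, -0.8]
gripper_width: 0.0153
time_s: 9.27
eef_pos: [0.5661, -0.3879, 0.2086]
eef_rot: [0.987, -0.161, -0.001, -0.0]
ft_force: [1.2, -0.2, -1.0]
gripper_width: 0.0152
time_s: 9.68
eef_pos: [0.5645, -0.3846, 0.1256]
eef_rot: [0.987, -0.161, -0.003, -0.001]
ft_force: [-0.4, 0.6, -2.8]
gripper_width: 0.0152
time_s: 9.93
eef_pos: [0.5673, -0.3864, 0.1316]
eef_rot: [0.987, -0.161, 0.001, 0.0]
ft_force: [0.4, -0.2, -0.6]
gripper_width: 0.0153
```

View pics/scene4.png

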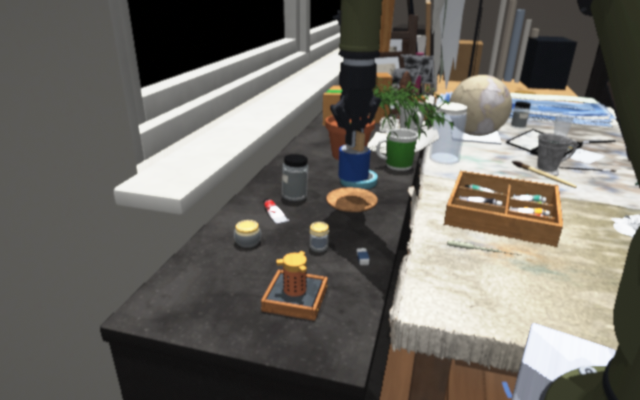

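The cover hangs over the mat, at (354,165) above (352,199). I'll lower it gently.

```bash
python3 -m inch '0 0 -0.012 0;0 0 -0.024 0;0 0 -0.034 0;0 0 -0.042 0;0 0 -0.046 0'; python3 -m inch '0 0 -0.001 0;0 0 -0.002 0;0 0 -0.003 0;0 0 -0.004 0;0 0 -0.004 0'; python3 -m inch '0 0 -0.001 0;0 0 -0.002 0;0 0 -0.003 0;0 0 -0.003 0;0 0 -0.003 0'
```

```text
time_s: 10.45
eef_pos: [0.5656, -0.3856, 0.0821]
eef_rot: [0.987, -0.161, -0.001, -0.001]
ft_force: [0.5, 0.1, -1.7]
gripper_width: 0.0152
time_s: 10.87
eef_pos: [0.5666, -0.3862, 0.0806]
eef_rot: [0.987, -0.161, 0.0, 0.0]
ft_force: [-0.5, -0.3, -2.7]
gripper_width: 0.0152
time_s: 11.28
eef_pos: [0.5665, -0.3861, 0.0773]
eef_rot: [0.987, -0.161, -0.0, -0.0]
ft_force: [0.2, 0.7, -2.6]
gripper_width: 0.0156
```

```bash
python3 -m inch '0 0 -0.0005 0;0 0 -0.001 0;0 0 -0.001 0;0 0 -0.001 0'; python3 -m inch '0 0 -0.0005 0;0 0 -0.001 0;0 0 -0.001 0;0 0 -0.001 0'
```

```text
time_s: 11.62
eef_pos: [0.5666, -0.3863, 0.077]
eef_rot: [0.987, -0.161, 0.0, 0.0]
ft_force: [-1.9, 0.9, 5.5]
gripper_width: 0.0153
time_s: 11.95
eef_pos: [0.5666, -0.3863, 0.077]
eef_rot: [0.987, -0.161, 0.0, 0.0]
ft_force: [-4.3, 2.6, 11.3]
gripper_width: 0.0152
```

Contact at 11 N. I'll relax 1.5 mm, open and retreat.

```bash
python3 -m inch '0 0 0.0015 0;0 0 0.0015 0;0 0 0.0015 0'; python3 -m inch '0 0 0 0;0 0 0 0;0 0 0 0;0 0 0 0;0 0 0 0' 0.6; python3 -m inch '0 0 0 0;0 0 0.01 0;0 0 0.03 0;0 0 0.06 0;0 0 0.1 0'; python3 -m inch '0 0 0.03 0;0 0.02 0.06 0;0 0.05 0.08 0;0 0.08 0.08 0;0 0.12 0.08 0';python3 -m inch '0 0.04 0 0;0 0.08 0 0;0 0.08 0 0;0 0.08 0 0'; python3 - <<'E'
from bench import r
import cv2,numpy as np
for n in("top","scene"):
    c=r.camera(n);cv2.imwrite(f"pics/{n}5.png",c["image"][:,:,::-1]);np.savez(f"{n}5.npz",**c)
s=r.state();print(s["eef_pos"],s["ft_force"])
a=cv2.imread("pics/top5.png")[130:290,200:500];b=cv2.imread("pics/scene5.png")[100:340,200:440]
cv2.imwrite("pics/m5.png",np.vstack([cv2.resize(a,(540,288)),cv2.resize(b,(300,300))[:, :].repeat(1,1) if 0 else cv2.copyMakeBorder(cv2.resize(b,(300,300)),0,0,0,240,0)]))
E
```

```text
time_s: 12.2
eef_pos: [0.5667, -0.3863, 0.077]
eef_rot: [0.987, -0.161, 0.0, 0.0]
ft_force: [-1.5, -0.5, 3.8]
gripper_width: 0.0151
time_s: 12.62
eef_pos: [0.5665, -0.3861, 0.0767]
eef_rot: [0.987, -0.161, -0.0, -0.0]
ft_force: [-0.1, 0.2, -0.3]
gripper_width: 0.0512
time_s: 13.03
eef_pos: [0.5652, -0.3853, 0.176]
eef_rot: [0.987, -0.161, -0.002, -0.001]
ft_force: [-0.3, -0.4, -0.3]
gripper_width: 0.0508
time_s: 13.45
eef_pos: [0.5666, -0.2675, 0.2595]
eef_rot: [0.987, -0.163, 0.002, 0.001]
ft_force: [-0.4, -0.1, -0.1]
gripper_width: 0.0511
time_s: 13.78
eef_pos: [0.567, -0.1827, 0.2583]
eef_rot: [0.987, -0.158, 0.001, -0.0]
ft_force: [-1.3, -0.1, 0.5]
gripper_width: 0.0511
[ 0.56647352 -0.18692105  0.25760276] [ 0.0664472  -0.47943727  0.10294311]
```

View pics/m5.png

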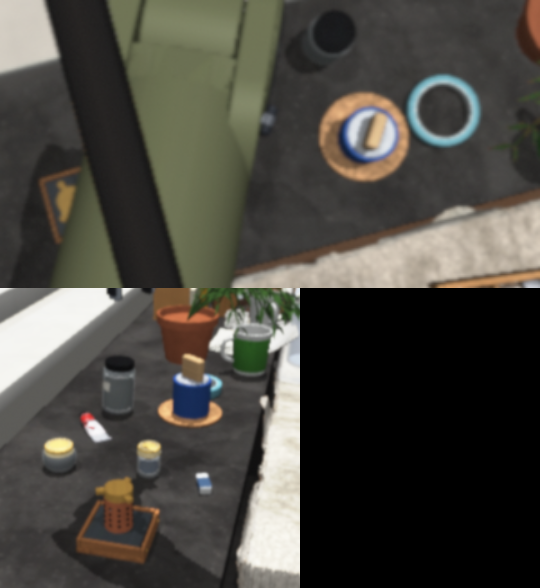

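The cover stands upright in the middle of the mat, the strainer is seated and the bystanders haven't moved.

```bash
python3 -c "
from bench import r
print(r.hand_in())"
```

```text
the job is handed in; nothing more can be done
None
```

The cover is off the washer and standing mouth down, released, on the cork mat. The strainer is still in its holder, and I handed the job in at about 14 s of the 51 s allowed. The hand-in reported no verdict.

- **Freeing the strainer:** I gripped the bar and raised the cover about 6.5 mm. The load read 7–8 N with the strainer hanging. Turning it slowly clockwise, seen from above, the load fell to about 2 N between 34° and 39°. I went on to 45°, then lifted the cover straight off at that low load.
- **Setting down:** I lowered it slowly at (0.567, -0.386). The force reached about 11 N on contact. I relaxed 1.5 mm, opened the gripper and moved the arm away.
- **Last checks:** By eye, the final pictures show the cover upright near the mat's centre, the strainer standing in its holder and no bystander visibly moved. The force on the hand was near zero.
- **Disagreement:** The two camera fixes of the mat centre differed by about 6 mm. I aimed between them, well inside the 25 mm allowed. I did not measure the final offset numerically.

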